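# Weigh two poured candles and seat the heavier in the wreath

## Robot

A 7-joint arm with a two-finger parallel gripper is mounted at the origin on the work surface. World frame = base frame: x ahead of the robot, y to its left, z up, the work surface at z = 0. Lengths are in m, angles in rad, forces in N, time in s.
With the tool pointing down it reaches from about 0.425 to 0.875 m from the base axis. Payload 4.7 kg.
Tool frame: the origin (TCP) lies between the finger pads; the fingertips stand 14 mm ahead of it and the grasp point (between the pads) lies 5 mm behind it; z points along the fingers, y is the line along which they close (so a half turn about z gives the same grasp; the last joint's range is limited). The gripper opens to 87 mm and grips with 3 to 60 N. Pads are 19 mm wide; open, the fingers measure 117 mm over their backs; the gripper's body (75 mm by 190 mm) begins 51 mm behind the grasp point.
Start: joints at [1.335, 0.321, -0.07, 1.45, 0.023, 1.371, -0.057], TCP at [0.161, -0.63, 0.198] pointing down, gripper open.
Joint ranges: [-2.86, 2.86], [-0.3, 2.09], [-1.38, 1.24], [0.06, 2.45], [-1.56, 4.7], [0.09, 2.05], [-2.69, 2.69]. Speed limits (rad/s): [2.57, 2.57, 3.14, 3.14, 3.14, 3.14, 3.14].

## Interface

Orientations are given as a rotation vector (axis times angle).
In Python, from bench import get_state, get_image, camera_params, close_job gives the robot as it stands. The module is installed in compiled form; this text tells all that it offers.
- The arm moves only by the tool arm_command, never from a script. Its argument "motion" is a list of rows, each a list of 5 numbers: the finger opening in mm, from 0 to 87, then the shift along the tool's x, y, z in mm, then the turn about the tool's z in degrees. In form: [[gripper, x, y, z, spin], ...]. A call has 1 to 5 rows; each row is the pose to reach, as a shift and turn from the pose commanded when the call began, along the tool's axes at that moment; what a row does not reach only later rows make up. A row lasts 1/12 s, in which the tool goes at most 41.7 mm and 7.16 degrees, less where a joint would pass 70% of its speed; a pose out of reach is approached as far as the arm can. A call with a gripper value outside its range is refused whole. The fingers move at their own pace and stop on an object; "newtons" is the grip in N (left out, the last holds). Time passes only in rows, so rows that repeat a pose let the fingers close. It gives the time, the measured TCP pose, the force, the opening and the grip force at its end, in the units of the state.
- get_state(): the state, without advancing time (a new reading comes with each control period).
- get_image(name): name is "scene" or "top" or "wrist"; returns (picture, depth): 384x512x3 uint8, red, green, blue; 384x512 float32, m along the optical axis (not along the pixel's ray), 0 where there is no reading.
- camera_params(name): a dict with "intrinsics" (3x3 intrinsics, pixels), "extrinsics" (4x4, takes a point from camera to world coordinates). Camera axes: x right, y down, z forward; pixel columns grow to the right and rows downward; lengths in m; the calibration is good to about 2 mm. A picture is of the moment at which its call begins: read the wrist's pose just before it. camera_params takes no time and is no camera call; for the wrist camera it gives the pose at the moment of the call.
- close_job(): hands the job in; it is judged then, once.
The state is a dict: "time": time; "joint_positions": joint angles; "qd": joint speeds; "joint_torque": joint torques, N m; "position": TCP position; "tool_rot": TCP orientation; "ft_force": force on the tool from outside, world axes, zero at the start; "torque": the same for the moment, N m; "grip_width": opening from 0.0 (shut) to 1.0 (fully open); "grip_force": force on a finger pad.
Only numpy, scipy, OpenCV 4.12 (cv2) and the standard library are available. Lean on these libraries where they do the work, as an engineer would, in place of code of your own. Each camera call takes 0.05 s, during which the arm holds its last target. There are 200 camera calls.

## Task

Two poured candles look alike, but the heavier one holds more wax and is wanted for the wreath: stand both upright on the balance together, one on each pan, let go and let the beam settle. Then take the heavier candle and seat it upright in the cup of the wreath, pressing it down onto the sticky pad at the bottom with a firm push of about 12 N (never more than 25 N) for a good second, and leave the lighter one standing on its pan. Ease the candles on and off so that the beam never swings fast or slams, and leave the other things on the table alone.

Things in the scene. Friction and masses are not known exactly. Their poses are not given: they have to be found in the camera images.
- candle_a_mid (a point): centre (half-way up) of one ivory pillar candle, a plain upright cylinder 50 mm in diameter and 80 mm tall, with a 9 mm wick on top; its z axis is the candle's axis. It starts standing in the low white cardboard tray (walls 22 mm high, floor 4 mm thick). Its mass is between about 90 and 150 g and unknown; hard wax
- candle_b_mid (a point): centre (half-way up) of the other ivory pillar candle, of the same size and look, standing in the same tray, mass likewise unknown; either of the two can be the heavier
- balance: grey equal-arm balance fixed on the table, 310 mm long, two steel pans on top, beam along its y axis; origin on the table under its middle. The pans stay level as they rise and sink. Ease candles on and off: one let go on a level pan opposite an empty one sends the beam off at about 1 rad/s, too fast; moved with the pan at 30 mm/s or so it stays calm (under 0.85 rad/s)
- pan_a_top (a point): centre of the floor of the pan at the beam's +y end, where a candle stands: round dish, flat floor 100 mm across, rim 122 mm across and 7 mm above the floor. Beam level: floor 112 mm above the table; it sinks or rises up to 16 mm until the beam meets its stop. z up, y along the beam, 130 mm from the middle of the balance
- pan_b_top (a point): centre of the floor of the other pan, the same in all, at the -y end of the beam, 260 mm from pan_a
- beam (a joint): angle of the balance beam (rad): 0 level, positive when pan_a is up and pan_b down (pan_b carries more), negative when pan_a is down; stops at +-0.12. Lightly sprung to level and damped: the empty beam yields to 0.3 N on a pan; 5 g of difference tilts it about 0.025 rad, 24 g or more takes it to the stop, settling in about 2 s
- wreath: fir wreath with a steel candle cup in its middle, fixed on the table, 220 mm across, greenery up to 50 mm high (small cones up to 60 mm, 65 to 95 mm from the centre); origin on the table under the middle
- cup_rim (a point): centre of the mouth of the candle cup, 50 mm above the table, z up. The cup is 55 mm wide inside, wall 4.5 mm. At its bottom a firm rubber pad with a sticky face lies on a cork plug, set at a depth that differs from wreath to wreath: 16 to 28 mm below the rim, not measured, to be found by feel; pressed, the pad gives about 1 mm per 8 N
- mug: white mug, 80 mm across, 95 mm tall, standing on the table, origin under its foot; to be left alone
- phone: black phone lying on the table, 72 x 148 x 9 mm, origin under its middle, long side along its y axis; to be left alone
- cone: pine cone standing on the table, 58 mm across, 66 mm tall, origin under its foot; to be left alone
- glue_gun: glue gun lying on its side, about 230 mm long and 35 mm high, origin under its barrel; to be left alone
There are look-alikes about, which are no part of the job. Leave any blue or turquoise look-alike of the part that bears candle_a_mid alone.

How it is judged:
By the outcome, as a careful person would: the job done as asked, in the order asked, and still so for the second after the job is handed in, with the robot touching nothing.
It also fails if it takes over 72 s, if anything falls off the work surface, if the arm or the gripper's body presses on something with over 40 N, if the wrist force passes 120 N, or if a joint passes its speed limit or range.

## Working session

There is one attempt and no reset: what is moved stays moved. The work goes in short steps, Python scripts to look and compute and a tool call to move; the robot and the scene stay as the last step left them, time stands still between calls to the robot, and variables do not carry over. Pictures are saved under pics/ and viewed, at most 10 in all, crops included, and the job is handed in when it is done.

Besides the shell and the picture viewer there is one more tool, called as name(argument=value, ...) on one line, values as JSON. arm_command: Moves the arm, as the interface text tells. Its arguments: {"type":"object","properties":{"motion":{"type":"array"},"newtons":{"type":"number"}},"required":["motion"]}

```bash
mkdir -p pics
cat > h.py <<'E'
import numpy as np, cv2
from bench import *
def grab(n):
    p=camera_params(n); im,d=get_image(n); return im,d,np.array(p["intrinsics"]),np.array(p["extrinsics"])
def cloud(d,K,T):
    v,u=np.mgrid[:d.shape[0],:d.shape[1]]
    P=np.stack([(u-K[0,2])/K[0,0]*d,(v-K[1,2])/K[1,1]*d,d],-1)
    W=P@T[:3,:3].T+T[:3,3]; W[d==0]=np.nan; return W
E
python3 - <<'E'
from h import *
print(get_state())
for n in("top","scene"):
    im,d,K,T=grab(n); cv2.imwrite(f"pics/{n}0.png",im[...,::-1]); np.savez(f"{n}0.npz",im=im,W=cloud(d,K,T)); print(n,K,T)
E
```

```text
{'time': 0.0, 'joint_positions': array([ 1.33510941,  0.32181928, -0.07008359,  1.45169176,  0.02257886,
        1.37079003, -0.05687274]), 'qd': array([ 0.00140866, -0.00190762,  0.0005715 ,  0.00033793, -0.00067608,
        0.00127738, -0.00018467]), 'joint_torque': array([ 2.26586608e-04, -4.91291535e+01, -4.03669160e-01, -3.12528241e+01,
       -6.36410387e-02,  4.36869403e-02,  1.86337852e-04]), 'position': array([ 0.16048445, -0.62925018,  0.19715554]), 'tool_rot': array([-3.11523170e+00, -3.91191418e-01,  4.98101412e-04]), 'ft_force': array([-0.22876162, -0.1990149 ,  0.27590842]), 'torque': array([-0.04205559,  0.00390862, -0.0419454 ]), 'grip_force': 0.0, 'grip_width': 0.998467397948168}
top [[434.24866272   0.         256.11035739]
 [  0.         434.24866272 190.52461989]
 [  0.           0.           1.        ]] [[ 0.00676704 -0.99836134  0.05682298  0.48635211]
 [-0.99994598 -0.00630757  0.0082614   0.03892592]
 [-0.00788945 -0.05687582 -0.99835009  1.19274846]
 [ 0.          0.          0.          1.        ]]
scene [[405.54477149   0.         257.96188025]
 [  0.         405.54477149 190.87555342]
 [  0.           0.           1.        ]] [[ 0.56052914  0.43559077 -0.70432078  1.35968609]
 [ 0.8280054  -0.30981524  0.46735594 -0.4742557 ]
 [-0.01463338 -0.84514804 -0.53433198  0.71337234]
 [ 0.          0.          0.          1.        ]]
```

View pics/top0.png

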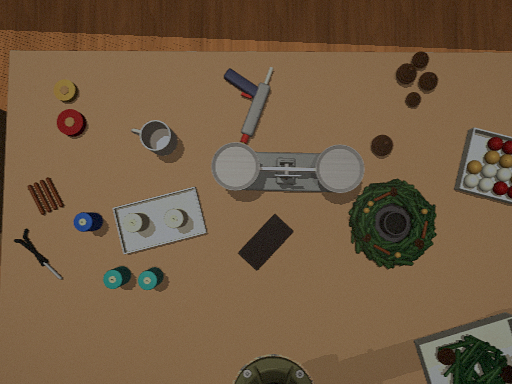

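View pics/scene0.png

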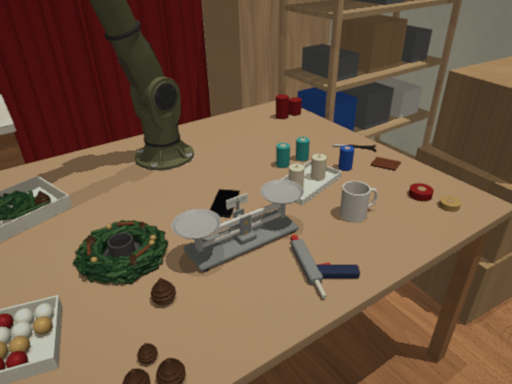

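The top view shows two ivory candles in the white tray at (135,222) and (176,217). Things that could be taken for them are the turquoise candles at (115,278) and (150,279), the blue one at (87,222), and the red and yellow ones at (70,122) and (65,90). By the description I choose the two ivory ones. The pans are at (236,166) and (340,168), and the cup is at (396,222). Next I measure these and check the choice in one crop.

Run:
```python
from h import *
f=np.load("top0.npz"); W=f["W"]; im=f["im"]
def fit(name,c,r,z0,z1):
    v,u=np.mgrid[:384,:512]; m=((u-c[0])**2+(v-c[1])**2<r*r)&(W[...,2]>z0)&(W[...,2]<z1)
    P=W[m]; (a,b),R=cv2.minEnclosingCircle(P[:,:2].astype(np.float32)); print(name,m.sum(),"encl",round(a,4),round(b,4),round(R,4),"mean",P.mean(0).round(4),"med z",np.median(P[:,2]).round(4))
fit("L",(135,222),18,.075,.09); fit("R",(176,217),18,.075,.09)
fit("panL",(236,166),32,.105,.13); fit("panR",(340,168),32,.105,.13)
fit("panLfl",(236,166),13,.10,.13); fit("panRfl",(340,168),13,.10,.13)
fit("cup",(396,222),17,.043,.06)
fit("cupin",(396,222),6,.0,.06)
for n,c in dict(mug=(157,138),turq=(150,279),phone=(266,242)).items():print(n,W[c[1],c[0]].round(3))
# max heights for collision
print("z near gluegun",np.nanmax(W[65:145,220:275,2]), "balance mid",np.nanmax(W[150:195,262:312,2]))
# tray outline
m=(W[...,2]>.015)&(W[...,2]<.03);m[:185]=0;m[258:]=0;m[:,:105]=0;m[:,212:]=0
P=W[m];print(cv2.minAreaRect(P[:,:2].astype(np.float32)))
c=cv2.resize(im[180:300,60:220,::-1],None,fx=4,fy=4);d=cv2.resize(im[130:260,330:450,::-1],None,fx=3.7,fy=3.7)
cv2.imwrite("pics/c.png",c)
```

```text
L 303 encl 0.4665 0.3625 0.025 mean [0.4666 0.362  0.0833] med z 0.0835
R 296 encl 0.4775 0.2582 0.0251 mean [0.4778 0.2574 0.0832] med z 0.0833
panL 1828 encl 0.6087 0.1002 0.0607 mean [0.6092 0.1002 0.1128] med z 0.1123
panR 1848 encl 0.6047 -0.1602 0.0608 mean [ 0.6049 -0.1609  0.1128] med z 0.1123
panLfl 512 encl 0.6091 0.0987 0.0323 mean [0.609  0.0986 0.1114] med z 0.1113
panRfl 514 encl 0.6056 -0.1609 0.0325 mean [ 0.6056 -0.1613  0.1115] med z 0.1114
cup 147 encl 0.4688 -0.3185 0.0324 mean [ 0.4702 -0.3182  0.0488] med z 0.049
cupin 109 encl 0.4707 -0.3243 0.0157 mean [ 0.4709 -0.3245  0.0306] med z 0.0309
mug [0.697 0.323 0.006]
turq [0.323 0.315 0.084]
phone [0.414 0.021 0.013]
z near gluegun 0.12574953158164037 balance mid 0.13808403570046446
((0.47211405634880066, 0.3100242614746094), (0.13018053770065308, 0.2314230501651764), 14.906390190124512)
```

View pics/c.png

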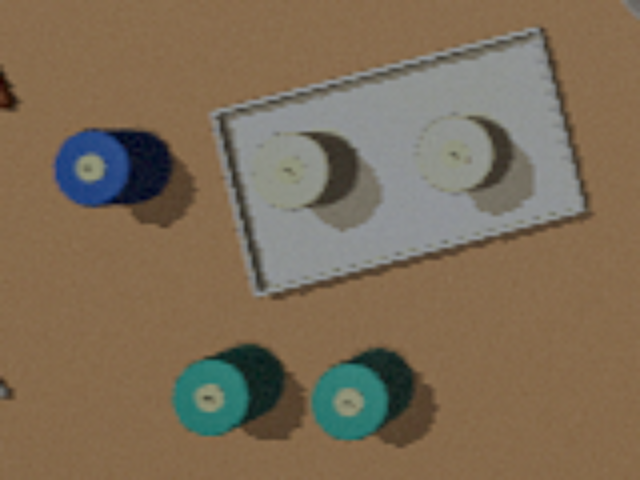

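The crop confirms that both ivory candles stand inside the tray, at (290,172) and (457,154) in the crop, with the blue and turquoise ones outside it. I'll start by squaring the tool to world axes.

arm_command(motion=[[87, 29, -15, -10, 2.9], [87, 59, -30, -20, 5.7], [87, 88, -45, -30, 8.6], [87, 118, -60, -40, 11.4], [87, 147, -75, -50, 14.3]], newtons=20)

```text
time: 0.52
position: [0.2856, -0.5193, 0.2482]
tool_rot: [-3.141, 0.004, 0.001]
ft_force: [0.2, -0.5, -0.6]
grip_width: 1.0
grip_force: 0.0
```

Square: tool x = world x, tool y = −world y.

arm_command(motion=[[87, 23, -24, 0, 0], [87, 46, -48, 0, 0], [87, 69, -72, 0, 0], [87, 92, -96, 0, 0], [87, 115, -120, 0, 0]])

```text
time: 0.93
position: [0.4002, -0.3993, 0.2479]
tool_rot: [-3.141, -0.0, 0.001]
ft_force: [0.3, -0.5, -0.2]
grip_width: 1.002
grip_force: 0.0
```

arm_command(motion=[[87, 24, -32, 0, 0], [87, 48, -64, 0, 0], [87, 72, -96, 0, 0], [87, 96, -128, 0, 0], [87, 120, -160, 0, 0]])

```text
time: 1.35
position: [0.5201, -0.2391, 0.248]
tool_rot: [3.141, 0.0, -0.001]
ft_force: [1.3, -0.3, 0.4]
grip_width: 1.0
grip_force: 0.0
```

arm_command(motion=[[87, 16, -36, 0, 0], [87, 32, -72, 0, 0], [87, 48, -108, 0, 0], [87, 64, -144, 0, 0], [87, 80, -180, 0, 0]])

```text
time: 1.77
position: [0.5996, -0.0591, 0.2479]
tool_rot: [3.141, -0.0, -0.001]
ft_force: [1.4, -0.4, -0.5]
grip_width: 0.999
grip_force: 0.0
```

arm_command(motion=[[87, 0, -36, 0, 0], [87, 0, -72, 0, 0], [87, 0, -108, 0, 0], [87, 0, -144, 0, 0], [87, 0, -180, 0, 0]])

```text
time: 2.18
position: [0.5989, 0.1208, 0.2478]
tool_rot: [3.141, 0.0, -0.001]
ft_force: [1.1, -0.1, -1.5]
grip_width: 1.001
grip_force: 0.0
```

arm_command(motion=[[87, -25, -27, 0, 0], [87, -50, -54, 0, 0], [87, -75, -81, 0, 0], [87, -100, -108, 0, 0], [87, -120, -130, 0, 0]])

```text
time: 2.6
position: [0.4767, 0.2515, 0.2479]
tool_rot: [3.142, 0.004, -0.001]
ft_force: [-0.5, 0.7, 0.1]
grip_width: 1.002
grip_force: 0.0
```

arm_command(motion=[[87, 1, -7, 30, 0], [87, 1, -7, 65, 0], [87, 1, -7, 100, 0], [87, 1, -7, 135, 0], [87, 1, -7, 160, 0]])

```text
time: 3.02
position: [0.4786, 0.2551, 0.0849]
tool_rot: [3.14, 0.001, -0.005]
ft_force: [0.1, 0.6, -0.3]
grip_width: 0.999
grip_force: 0.0
```

arm_command(motion=[[87, 0, 0, 15, 0], [87, 0, 0, 26, 0], [87, 0, 0, 29, 0], [50, 0, 0, 29, 0], [45, 0, 0, 29, 0]], newtons=20)

```text
time: 3.43
position: [0.4811, 0.2566, 0.0602]
tool_rot: [-3.141, -0.0, -0.002]
ft_force: [0.7, -0.3, -0.1]
grip_width: 0.926
grip_force: 0.0
```

arm_command(motion=[[40, 0, 0, 0, 0], [40, 0, 0, 0, 0], [40, 0, 0, 0, 0], [40, 0, 0, 0, 0]])

```text
time: 3.77
position: [0.4808, 0.2563, 0.0598]
tool_rot: [-3.141, -0.0, -0.002]
ft_force: [0.5, 0.3, -0.1]
grip_width: 0.628
grip_force: 0.4
```

arm_command(motion=[[40, -3, 0, 0, 0], [40, -3, 0, 0, 0], [40, -3, 0, 0, 0], [40, -3, 0, 0, 0]])

```text
time: 4.1
position: [0.4781, 0.2574, 0.0603]
tool_rot: [-3.14, -0.001, -0.003]
ft_force: [0.2, 1.4, 5.8]
grip_width: 0.473
grip_force: 3.4
```

arm_command(motion=[[40, 0, 0, -5, 0], [40, 0, 0, -15, 0], [40, 0, 0, -25, 0], [40, 0, 0, -35, 0], [40, 0, 0, -45, 0]])

```text
time: 4.52
position: [0.4775, 0.256, 0.1054]
tool_rot: [3.141, 0.0, 0.001]
ft_force: [0.9, -0.1, 0.3]
grip_width: 0.459
grip_force: 0.0
```

Run:
```python
from h import *
s=get_state();print(s["position"],s["ft_force"],s["grip_width"]*87,s["grip_force"])
im,d,K,T=grab("wrist");cv2.imwrite("pics/w1.png",im[...,::-1])
W=cloud(d,K,T);m=(W[...,2]>.10)&(W[...,2]<.145)&(np.abs(W[...,0]-.478)<.06)&(np.abs(W[...,1]-.257)<.06)
print(m.sum(),W[m].mean(0) if m.any() else 0)
```

```text
[0.47749343 0.25602343 0.1054216 ] [ 0.94368336 -0.10261202  0.286194  ] 39.935368950088176 0.0
505 [0.4836845  0.25592691 0.13763026]
```

View pics/w1.png

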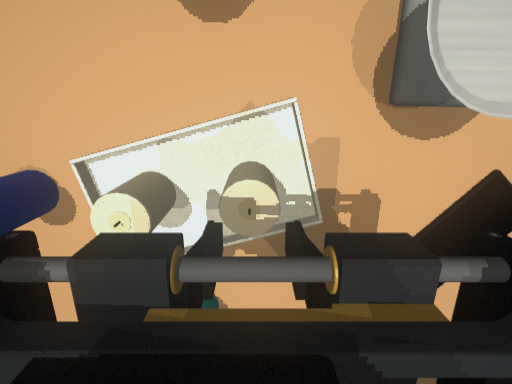

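The wrist view shows the grasp slipped. The candle at (250,205) stands ahead of the fingers, still in the tray. I'll re-measure it.

Run:
```python
from h import *
for n in("wrist","top","scene"):
    im,d,K,T=grab(n);W=cloud(d,K,T)
    if n!="wrist": cv2.imwrite(f"pics/{n}1.png",im[...,::-1])
    for nm,y in(("R",.257),("L",.362)):
        for z0,z1 in ((.078,.089),(.03,.07)):
            m=(W[...,2]>z0)&(W[...,2]<z1)&(np.abs(W[...,0]-.49)<.08)&(np.abs(W[...,1]-y)<.05)
            if m.sum()>20:
                P=W[m];print(n,nm,z0,m.sum(),P.mean(0).round(4),cv2.minEnclosingCircle(P[:,:2].astype(np.float32)),P.min(0).round(3),P.max(0).round(3))
```

```text
wrist R 0.078 2766 [0.4802 0.2593 0.0839] ((0.4785535931587219, 0.2593020498752594), 0.02507230080664158) [0.454 0.235 0.078] [0.503 0.284 0.088]
wrist R 0.03 431 [0.4994 0.2585 0.0514] ((0.4869467318058014, 0.25867167115211487), 0.023578492924571037) [0.485 0.235 0.03 ] [0.504 0.282 0.07 ]
wrist L 0.078 2109 [0.4746 0.3624 0.0837] ((0.46844255924224854, 0.36395496129989624), 0.025010516867041588) [0.457 0.339 0.078] [0.493 0.388 0.088]
wrist L 0.03 940 [0.4809 0.3487 0.0516] ((0.4712445139884949, 0.3593474328517914), 0.024108098819851875) [0.452 0.339 0.03 ] [0.493 0.373 0.07 ]
top R 0.078 31 [0.4753 0.261  0.0835] ((0.4754170775413513, 0.25919148325920105), 0.020418226718902588) [0.455 0.258 0.079] [0.496 0.263 0.088]
scene R 0.078 115 [0.4821 0.2546 0.0835] ((0.4789975881576538, 0.25625231862068176), 0.027248363941907883) [0.454 0.23  0.078] [0.505 0.283 0.089]
scene R 0.03 134 [0.4933 0.2474 0.054 ] ((0.48278599977493286, 0.25407299399375916), 0.025029916316270828) [0.464 0.23  0.032] [0.505 0.276 0.07 ]
scene L 0.078 99 [0.4705 0.3588 0.0837] ((0.4682701826095581, 0.36151978373527527), 0.02630412019789219) [0.445 0.336 0.078] [0.494 0.386 0.088]
scene L 0.03 151 [0.4816 0.3498 0.0505] ((0.4752626419067383, 0.35725459456443787), 0.025072939693927765) [0.456 0.334 0.03 ] [0.494 0.381 0.07 ]
```

Run:
```python
from h import *
s=get_state();print(s["position"],s["tool_rot"],s["grip_width"],s["grip_force"],s["ft_force"])
im,d,K,T=grab("wrist");W=cloud(d,K,T)
print(T.round(3))
for r in range(222,262,5):
    for c in (208,214,220,290,296,302): print(r,c,W[r,c].round(3),im[r,c],end=' | ')
    print()
```

```text
[0.47763726 0.25608041 0.10460858] [ 3.14142816e+00 -3.44333467e-05  1.29117634e-03] 0.45766110222706907 0.0 [-0.37926559  0.30961712  0.28230486]
[[ 0.001 -0.959 -0.285  0.555]
 [-1.    -0.    -0.001  0.256]
 [ 0.001  0.285 -0.959  0.291]
 [ 0.     0.     0.     1.   ]]
222 208 [0.488 0.284 0.133] [60 59 54] | 222 214 [0.434 0.3   0.005] [99 97 85] | 222 220 [0.486 0.277 0.129] [118 115 100] | 222 290 [0.487 0.233 0.13 ] [78 75 65] | 222 296 [0.488 0.23  0.133] [50 48 38] | 222 302 [0.439 0.204 0.017] [113 109  95] | 
227 208 [0.488 0.283 0.14 ] [52 53 48] | 227 214 [0.487 0.28  0.138] [56 56 51] | 227 220 [0.486 0.276 0.136] [56 55 50] | 227 290 [0.486 0.234 0.137] [48 46 37] | 227 296 [0.488 0.231 0.141] [46 42 35] | 227 302 [0.488 0.227 0.14 ] [59 57 48] | 
232 208 [0.488 0.282 0.147] [52 52 47] | 232 214 [0.487 0.279 0.144] [54 54 49] | 232 220 [0.484 0.276 0.14 ] [54 52 48] | 232 290 [0.487 0.235 0.145] [50 47 40] | 232 296 [0.487 0.232 0.145] [43 41 35] | 232 302 [0.488 0.229 0.147] [42 40 32] | 
237 208 [0.488 0.281 0.153] [48 48 45] | 237 214 [0.487 0.278 0.151] [51 50 47] |
[... 440 characters left out ...]
 [47 46 43] | 247 214 [0.485 0.277 0.16 ] [44 43 40] | 247 220 [0.475 0.276 0.141] [45 43 38] | 247 290 [0.482 0.236 0.153] [42 36 30] | 247 296 [0.486 0.234 0.162] [41 36 31] | 247 302 [0.486 0.231 0.162] [38 35 30] | 
252 208 [0.486 0.279 0.166] [44 44 40] | 252 214 [nan nan nan] [46 43 39] | 252 220 [0.473 0.276 0.143] [45 43 37] | 252 290 [0.478 0.236 0.153] [39 35 28] | 252 296 [0.486 0.235 0.167] [40 34 29] | 252 302 [nan nan nan] [38 34 28] | 
257 208 [0.509 0.271 0.212] [54 52 49] | 257 214 [0.51  0.269 0.213] [54 53 49] | 257 220 [0.51  0.267 0.212] [54 53 49] | 257 290 [0.51  0.244 0.212] [51 49 44] | 257 296 [0.51  0.243 0.213] [53 49 45] | 257 302 [0.51  0.241 0.213] [50 48 44] |
```

View pics/scene1.png

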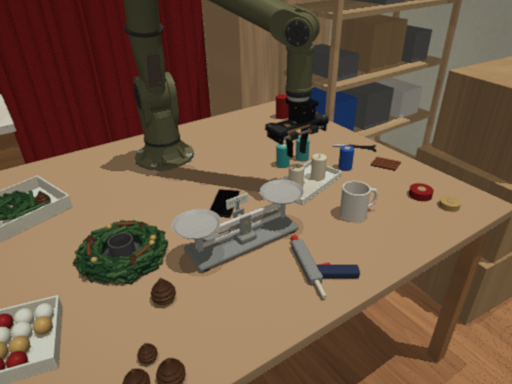

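Run:
```python
from h import *
s=get_state();p=s["position"]
for n in("wrist","scene"):
    im,d,K,T=grab(n);W=cloud(d,K,T)
    dark=im.max(-1)<90
    for side,y0,y1 in(("+",.272,.30),("-",.21,.24)):
        m=dark&(abs(W[...,0]-p[0])<.02)&(W[...,1]>y0)&(W[...,1]<y1)&(W[...,2]>.088)&(W[...,2]<.25)
        z=np.sort(W[m][:,2]);print(n,side,m.sum(),z[:12].round(3))
    if n=="scene": cv2.imwrite("pics/sc.png",cv2.resize(im[90:200,230:370,::-1],None,fx=5,fy=5,interpolation=cv2.INTER_CUBIC))
```

```text
wrist + 2026 [0.129 0.129 0.129 0.129 0.13  0.13  0.13  0.13  0.13  0.13  0.13  0.13 ]
wrist - 2947 [0.127 0.128 0.128 0.128 0.129 0.129 0.129 0.129 0.129 0.129 0.129 0.129]
scene + 155 [0.129 0.129 0.131 0.131 0.131 0.131 0.133 0.133 0.134 0.134 0.134 0.135]
scene - 155 [0.129 0.13  0.131 0.132 0.132 0.132 0.133 0.133 0.133 0.134 0.135 0.137]
```

View pics/sc.png

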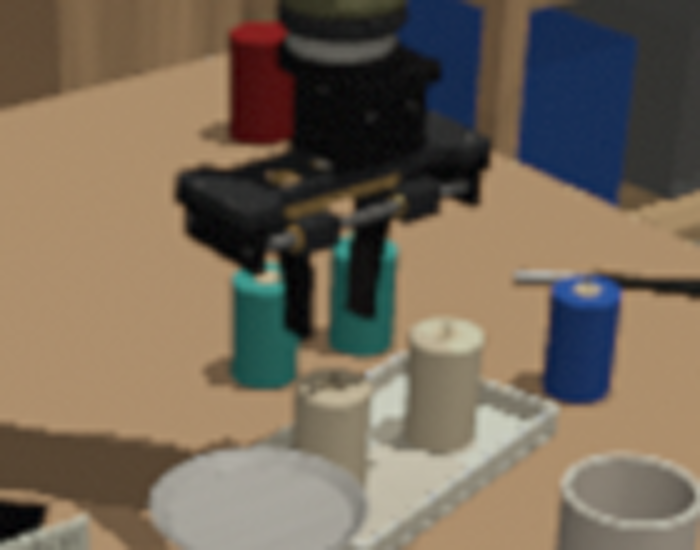

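Both cameras put the fingertips at z≈0.128 when the reported TCP is 0.105. The tips are really about 23 mm above the reported TCP, not 14 mm below it, so the fingers closed on the candle's top edge. The candle still stands at (0.479, 0.259). I'll use tip z = TCP + 23 mm from here and regrasp lower.

arm_command(motion=[[87, 1, -3, 0, 0], [87, 1, -3, 0, 0], [87, 1, -3, 0, 0], [87, 1, -3, 0, 0], [87, 1, -3, 0, 0]])

```text
time: 5.28
position: [0.4783, 0.2592, 0.1041]
tool_rot: [3.141, 0.001, -0.0]
ft_force: [-0.3, -0.5, -0.6]
grip_width: 0.755
grip_force: 0.0
```

arm_command(motion=[[87, 0, 0, 5, 0], [87, 0, 0, 15, 0], [87, 0, 0, 25, 0], [87, 0, 0, 35, 0], [87, 0, 0, 45, 0]])

```text
time: 5.7
position: [0.4778, 0.2589, 0.0576]
tool_rot: [3.141, 0.0, -0.002]
ft_force: [0.3, -0.2, -0.3]
grip_width: 0.99
grip_force: 0.0
```

arm_command(motion=[[87, 0, 0, 10, 0], [87, 0, 0, 20, 0], [87, 0, 0, 30, 0], [87, 0, 0, 36, 0], [87, 0, 0, 38, 0]])

```text
time: 6.12
position: [0.4775, 0.2588, 0.0197]
tool_rot: [3.141, 0.001, -0.003]
ft_force: [-0.5, 0.2, -0.9]
grip_width: 0.999
grip_force: 0.0
```

arm_command(motion=[[44, 0, 0, 0, 0], [44, 0, 0, 0, 0], [44, 0, 0, 0, 0], [44, 0, 0, 0, 0], [44, 0, 0, 0, 0]])

```text
time: 6.53
position: [0.4788, 0.2593, 0.0217]
tool_rot: [-3.141, -0.0, -0.001]
ft_force: [-0.1, 1.7, 1.1]
grip_width: 0.705
grip_force: 0.0
```

arm_command(motion=[[44, 0, 0, 0, 0], [44, 0, 0, 0, 0], [44, 0, 0, 0, 0], [44, 0, 0, 0, 0]])

```text
time: 6.87
position: [0.4785, 0.2592, 0.0214]
tool_rot: [3.142, 0.0, 0.001]
ft_force: [0.4, -0.3, 1.6]
grip_width: 0.564
grip_force: 20.0
```

arm_command(motion=[[44, 0, 0, -8, 0], [44, 0, 0, -28, 0], [44, 0, 0, -60, 0], [44, 0, 0, -95, 0], [44, 0, 0, -120, 0]])

```text
time: 7.28
position: [0.4787, 0.2599, 0.1441]
tool_rot: [-3.141, -0.001, -0.003]
ft_force: [0.4, 0.3, -1.2]
grip_width: 0.565
grip_force: 20.0
```

arm_command(motion=[[44, 10, 20, -30, 0], [44, 35, 50, -45, 0], [44, 58, 83, -45, 0], [44, 80, 117, -45, 0], [44, 102, 152, -45, 0]])

```text
time: 7.7
position: [0.5812, 0.1059, 0.1873]
tool_rot: [3.141, 0.002, 0.002]
ft_force: [1.1, 1.2, -0.8]
grip_width: 0.571
grip_force: 20.0
```

arm_command(motion=[[44, 6, 40, 0, 0], [44, 12, 80, 0, 0], [44, 18, 120, 0, 0], [44, 23, 160, 0, 0], [44, 25, 195, 0, 0]])

```text
time: 8.12
position: [0.6054, -0.091, 0.1864]
tool_rot: [3.141, -0.002, -0.0]
ft_force: [0.2, 0.1, -0.4]
grip_width: 0.569
grip_force: 20.0
```

arm_command(motion=[[44, 0, 30, 0, 0], [44, 0, 55, 0, 0], [44, 0, 70, 0, 0], [44, 0, 73, 0, 0], [44, 0, 73, 0, 0]])

```text
time: 8.53
position: [0.6052, -0.1609, 0.1861]
tool_rot: [-3.141, 0.002, 0.001]
ft_force: [0.2, 1.1, -1.8]
grip_width: 0.569
grip_force: 20.0
```

Run:
```python
from h import *
s=get_state();p=s["position"];print(p,s["ft_force"],s["grip_width"],s["grip_force"])
for n in("wrist","scene"):
    im,d,K,T=grab(n);W=cloud(d,K,T);cv2.imwrite(f"pics/{n}2.png",im[...,::-1])
    m=(im.min(-1)>85)&(abs(W[...,0]-p[0])<.035)&(abs(W[...,1]-p[1])<.035)&(W[...,2]>.14)&(W[...,2]<.3)
    P=W[m];print(n,m.sum(),P.min(0).round(4),P.max(0).round(4),np.percentile(P[:,2],[2,50,98]).round(4))
    t=P[(P[:,2]>P[:,2].max()-.012)]; print(cv2.minEnclosingCircle(t[:,:2].astype(np.float32)))
    for nm,c in(("panL",(.609,.099)),("panR",(.6055,-.161))):
        m=(np.hypot(W[...,0]-c[0],W[...,1]-c[1])<.045)&(W[...,2]>.09)&(W[...,2]<.135);print(n,nm,m.sum(),np.median(W[m][:,2]) if m.any() else 0)
```

```text
[ 0.60524118 -0.1609202   0.18607456] [ 0.18335627  1.07051017 -1.81716297] 0.5685635656709649 20.000011925585568
wrist 9723 [ 0.5811 -0.1899  0.1709] [ 0.6378 -0.1263  0.3   ] [0.1819 0.2488 0.2988]
((0.6356163024902344, -0.16134077310562134), 0.028661780059337616)
wrist panL 2130 0.11191721525646206
wrist panR 3756 0.11208527929316064
scene 685 [ 0.5833 -0.1958  0.1686] [ 0.6398 -0.1331  0.2991] [0.1726 0.2196 0.2979]
((0.6370762586593628, -0.15936718881130219), 0.026362961158156395)
scene panL 447 0.11223677444445157
scene panR 635 0.11210265622573945
```

arm_command(motion=[[44, 0, 0, 8, 0], [44, 0, 0, 20, 0], [44, 0, 0, 32, 0], [44, 0, 0, 41, 0], [44, 0, 0, 46, 0]])

```text
time: 9.05
position: [0.6041, -0.1601, 0.1375]
tool_rot: [-3.141, -0.001, 0.006]
ft_force: [0.6, 0.4, -1.4]
grip_width: 0.569
grip_force: 20.0
```

arm_command(motion=[[44, 0, 0, 2, 0], [44, 0, 0, 4, 0], [44, 0, 0, 6, 0], [44, 0, 0, 8, 0], [44, 0, 0, 10, 0]])

```text
time: 9.47
position: [0.6058, -0.1609, 0.1306]
tool_rot: [3.141, 0.0, 0.001]
ft_force: [-0.1, 0.3, -0.5]
grip_width: 0.568
grip_force: 20.0
```

arm_command(motion=[[44, 0, 0, 2, 0], [44, 0, 0, 4, 0], [44, 0, 0, 6, 0], [44, 0, 0, 8, 0], [44, 0, 0, 10, 0]])

```text
time: 9.88
position: [0.6055, -0.1607, 0.1201]
tool_rot: [3.142, 0.0, 0.0]
ft_force: [-0.3, -0.4, -0.9]
grip_width: 0.571
grip_force: 20.0
```

arm_command(motion=[[44, 0, 0, 1, 0], [44, 0, 0, 2, 0], [44, 0, 0, 3, 0], [44, 0, 0, 4, 0], [44, 0, 0, 4, 0]])

```text
time: 10.3
position: [0.6054, -0.1608, 0.116]
tool_rot: [3.142, 0.0, -0.0]
ft_force: [0.8, -0.4, -1.1]
grip_width: 0.571
grip_force: 20.0
```

Bottom should be near 0.098. I'll creep on until I feel the stop.

arm_command(motion=[[44, 0, 0, 0.5, 0], [44, 0, 0, 1, 0], [44, 0, 0, 1, 0], [44, 0, 0, 1, 0]])

```text
time: 10.63
position: [0.6055, -0.1607, 0.1153]
tool_rot: [3.142, 0.0, 0.0]
ft_force: [-0.3, -1.2, -1.4]
grip_width: 0.566
grip_force: 20.0
```

arm_command(motion=[[44, 0, 0, 0.5, 0], [44, 0, 0, 1, 0], [44, 0, 0, 1, 0], [44, 0, 0, 1, 0]])

```text
time: 10.97
position: [0.6054, -0.1608, 0.1142]
tool_rot: [3.142, 0.0, -0.0]
ft_force: [-0.8, 0.5, -0.9]
grip_width: 0.567
grip_force: 20.0
```

Run:
```python
from h import *
s=get_state();p=s["position"];print(p,s["ft_force"],s["grip_force"])
for n in("wrist","scene"):
    im,d,K,T=grab(n);W=cloud(d,K,T)
    for nm,c in(("panL",(.609,.099)),("panR",(.6055,-.161))):
        r=np.hypot(W[...,0]-c[0],W[...,1]-c[1])
        m=(r<.046)&(r>(.03 if nm=="panR" else 0))&(W[...,2]>.085)&(W[...,2]<.14);print(n,nm,m.sum(),np.median(W[m][:,2]) if m.any() else 0)
```

```text
[ 0.6054449  -0.16077986  0.11419983] [-0.78999499  0.47743622 -0.88518627] 19.9998592492193
wrist panL 0 0
wrist panR 3639 0.09683110346826068
scene panL 547 0.12723349345855683
scene panR 300 0.09691814557971046
```

arm_command(motion=[[44, 0, 0, 0.5, 0], [44, 0, 0, 0.5, 0], [44, 0, 0, 1, 0], [44, 0, 0, 1, 0]])

```text
time: 11.4
position: [0.6056, -0.1608, 0.1138]
tool_rot: [3.141, 0.0, 0.001]
ft_force: [-1.7, -0.3, 3.5]
grip_width: 0.572
grip_force: 20.0
```

arm_command(motion=[[44, 0, 0, 0.3, 0], [44, 0, 0, 0.3, 0], [44, 0, 0, 0.6, 0], [44, 0, 0, 0.6, 0]])

```text
time: 11.73
position: [0.6057, -0.1607, 0.1137]
tool_rot: [3.141, 0.0, 0.001]
ft_force: [-1.9, 1.4, 7.4]
grip_width: 0.57
grip_force: 20.0
```

At the stop. I'll ease the push and open.

arm_command(motion=[[44, 0, 0, -0.5, 0], [44, 0, 0, -1, 0], [52, 0, 0, -1, 0], [56, 0, 0, -1, 0], [62, 0, 0, -1, 0]])

```text
time: 12.15
position: [0.6054, -0.1609, 0.1131]
tool_rot: [-3.142, -0.0, 0.001]
ft_force: [0.2, 0.5, 0.5]
grip_width: 0.655
grip_force: 0.0
```

arm_command(motion=[[70, 0, 0, 0, 0], [78, 0, 0, 0, 0], [87, 0, 0, 0, 0], [87, 0, 0, -5, 0], [87, 0, 0, -20, 0]])

```text
time: 12.57
position: [0.6038, -0.1605, 0.1317]
tool_rot: [-3.14, -0.001, 0.007]
ft_force: [-0.2, 0.6, 1.2]
grip_width: 0.969
grip_force: 0.0
```

arm_command(motion=[[87, 0, 0, -25, 0], [87, 0, 0, -60, 0], [87, 0, 0, -95, 0], [87, 0, 0, -110, 0], [87, 0, 0, -115, 0]])

```text
time: 12.98
position: [0.6075, -0.1609, 0.2534]
tool_rot: [3.14, 0.0, 0.011]
ft_force: [0.5, -0.3, 0.2]
grip_width: 1.0
grip_force: 0.0
```

```bash
cat > chk.py <<'E'
from h import *
s=get_state();p=s["position"];print(p,s["ft_force"],s["grip_force"])
for n in("top","wrist","scene"):
    im,d,K,T=grab(n);W=cloud(d,K,T);cv2.imwrite(f"pics/{n}_{s['time']:.1f}.png",im[...,::-1])
    for nm,c in(("panL",(.609,.099)),("panR",(.6055,-.161))):
        r=np.hypot(W[...,0]-c[0],W[...,1]-c[1])
        m=(r<.046)&(r>.032)&(W[...,2]>.085)&(W[...,2]<.14);z=np.median(W[m][:,2]) if m.sum()>50 else 0
        t=(r<.045)&(W[...,2]>.16)&(W[...,2]<.212)&(im.min(-1)>70);q=W[t]
        if t.sum()>50: h=np.percentile(q[:,2],90);q=q[abs(q[:,2]-h)<.004]
        print(n,nm,m.sum(),round(float(z),4),"candle",len(q),(np.round(q.mean(0),4),cv2.minEnclosingCircle(q[:,:2].astype(np.float32))) if len(q)>20 else 0)
    m=(abs(W[...,0]-.468)<.04)&(abs(W[...,1]-.362)<.04)&(W[...,2]>.078)&(W[...,2]<.088)
    if m.sum()>50: print(n,"L",cv2.minEnclosingCircle(W[m][:,:2].astype(np.float32)))
E
python3 chk.py
```

```text
[ 0.60746213 -0.16086842  0.25335465] [ 0.50513221 -0.32312406  0.22707021] 0.0
top panL 559 0.1271 candle 0 0
top panR 211 0.0957 candle 49 (array([ 0.5873, -0.162 ,  0.1759]), ((0.5905722975730896, -0.1633932739496231), 0.017664482817053795))
top L ((0.4659435749053955, 0.36241626739501953), 0.025310084223747253)
wrist panL 2101 0.1274 candle 0 0
wrist panR 1516 0.0965 candle 1835 (array([ 0.6066, -0.1609,  0.1764]), ((0.6056371927261353, -0.1608906388282776), 0.024724557995796204))
scene panL 267 0.1277 candle 0 0
scene panR 264 0.0965 candle 200 (array([ 0.6085, -0.1633,  0.1764]), ((0.6068359017372131, -0.16145439445972443), 0.025787120684981346))
scene L ((0.46832263469696045, 0.3625909686088562), 0.02723499946296215)
```

arm_command(motion=[[87, -8, -30, 0, 0], [87, -18, -68, 0, 0], [87, -28, -106, 0, 0], [87, -38, -144, 0, 0], [87, -48, -182, 0, 0]])

```text
time: 13.55
position: [0.5554, 0.0226, 0.2461]
tool_rot: [-3.142, 0.0, 0.006]
ft_force: [1.4, 0.2, -1.0]
grip_width: 0.998
grip_force: 0.0
```

arm_command(motion=[[87, -10, -38, 0, 0], [87, -20, -76, 0, 0], [87, -30, -114, 0, 0], [87, -40, -152, 0, 0], [87, -50, -190, 0, 0]])

```text
time: 13.97
position: [0.5055, 0.2121, 0.2464]
tool_rot: [3.14, -0.0, -0.005]
ft_force: [0.9, -0.4, -0.6]
grip_width: 1.005
grip_force: 0.0
```

arm_command(motion=[[87, -10, -38, 5, 0], [87, -20, -76, 15, 0], [87, -30, -115, 20, 0], [87, -38, -145, 40, 0], [87, -40, -152, 75, 0]])

```text
time: 14.38
position: [0.464, 0.3712, 0.1744]
tool_rot: [-3.135, -0.014, -0.002]
ft_force: [-0.1, 0.5, 0.2]
grip_width: 1.002
grip_force: 0.0
```

arm_command(motion=[[87, 0, 0, 30, 0], [87, 0, 0, 65, 0], [87, 0, 0, 100, 0], [87, 0, 0, 125, 0], [87, 0, 0, 140, 0]])

```text
time: 14.8
position: [0.4637, 0.3603, 0.0276]
tool_rot: [3.137, 0.001, -0.012]
ft_force: [-0.2, 0.4, -0.7]
grip_width: 1.001
grip_force: 0.0
```

arm_command(motion=[[87, 0, 0, 5, 0], [87, 0, 0, 8, 0], [87, 0, 0, 9, 0], [87, 0, 0, 9, 0]])

```text
time: 15.13
position: [0.4676, 0.3635, 0.0252]
tool_rot: [-3.141, -0.0, -0.001]
ft_force: [0.4, -0.4, 0.2]
grip_width: 1.0
grip_force: 0.0
```

Run:
```python
from h import *
s=get_state();print(s["position"],s["tool_rot"],s["ft_force"])
im,d,K,T=grab("wrist");W=cloud(d,K,T)
m=(abs(W[...,0]-.468)<.045)&(abs(W[...,1]-.362)<.045)&(W[...,2]>.078)&(W[...,2]<.088)&(im.min(-1)>85)
print(cv2.minEnclosingCircle(W[m][:,:2].astype(np.float32)),m.sum(),W[m].min(0),W[m].max(0))
```

```text
[0.46762017 0.36353979 0.02515028] [-3.14106674e+00 -4.68979685e-04 -1.03362518e-03] [ 0.41159224 -0.38982615  0.24964387]
((0.4679591953754425, 0.36458730697631836), 0.025000333786010742) 3517 [0.44306114 0.34099282 0.07804898] [0.49287909 0.38850295 0.08605447]
```

arm_command(motion=[[87, 0, -1, 3, 0], [44, 0, -1, 4, 0], [44, 0, -1, 4, 0], [44, 0, -1, 4, 0], [44, 0, -1, 4, 0]])

```text
time: 15.6
position: [0.4675, 0.3642, 0.0208]
tool_rot: [-3.142, -0.0, -0.001]
ft_force: [0.1, 0.1, 0.2]
grip_width: 0.781
grip_force: 0.0
```

arm_command(motion=[[44, 0, 0, 0, 0], [44, 0, 0, 0, 0], [44, 0, 0, 0, 0], [44, 0, 0, 0, 0], [44, 0, 0, 0, 0]])

```text
time: 16.02
position: [0.4674, 0.3642, 0.0207]
tool_rot: [3.142, 0.0, 0.0]
ft_force: [0.4, 0.3, -0.1]
grip_width: 0.566
grip_force: 20.0
```

arm_command(motion=[[44, 0, 0, -8, 0], [44, 0, 0, -28, 0], [44, 0, 0, -63, 0], [44, 0, 0, -98, 0], [44, 0, 0, -130, 0]])

```text
time: 16.43
position: [0.467, 0.3644, 0.1527]
tool_rot: [-3.141, -0.001, -0.0]
ft_force: [1.0, 0.9, -0.2]
grip_width: 0.568
grip_force: 20.0
```

arm_command(motion=[[44, 9, 17, -25, 0], [44, 25, 46, -40, 0], [44, 43, 80, -40, 0], [44, 61, 114, -40, 0], [44, 79, 148, -40, 0]])

```text
time: 16.85
position: [0.547, 0.2149, 0.1918]
tool_rot: [3.141, 0.002, 0.002]
ft_force: [0.9, 0.4, -1.6]
grip_width: 0.571
grip_force: 20.0
```

arm_command(motion=[[44, 18, 34, 0, 0], [44, 36, 68, 0, 0], [44, 52, 97, 0, 0], [44, 61, 114, 0, 0], [44, 62, 116, 0, 0]])

```text
time: 17.27
position: [0.6105, 0.0934, 0.1903]
tool_rot: [3.139, -0.013, 0.0]
ft_force: [0.2, -1.0, -1.4]
grip_width: 0.567
grip_force: 20.0
```

arm_command(motion=[[44, 0, 0, 8, 0], [44, 0, 0, 18, 0], [44, 0, 0, 26, 0], [44, 0, 0, 30, 0], [44, 0, 0, 30, 0]])

```text
time: 17.68
position: [0.6068, 0.1014, 0.1588]
tool_rot: [3.141, 0.004, -0.005]
ft_force: [-0.0, 0.5, -1.2]
grip_width: 0.57
grip_force: 20.0
```

```bash
python3 chk.py
```

```text
[0.60676422 0.1014276  0.15883018] [-0.04482713  0.51514542 -1.17669338] 19.999965825118124
top panL 0 0.0 candle 0 0
top panR 449 0.096 candle 288 (array([ 0.6042, -0.1613,  0.1765]), ((0.6039929986000061, -0.16137851774692535), 0.02471797727048397))
wrist panL 3166 0.1277 candle 379 (array([0.6288, 0.1015, 0.2085]), ((0.6173573732376099, 0.10154872387647629), 0.034965042024850845))
wrist panR 1144 0.0967 candle 0 0
scene panL 217 0.1278 candle 40 (array([0.6265, 0.0919, 0.2072]), ((0.6060522198677063, 0.09566734731197357), 0.03129461780190468))
scene panR 274 0.0964 candle 204 (array([ 0.6085, -0.1632,  0.1763]), ((0.6077570915222168, -0.16221831738948822), 0.02516956999897957))
```

arm_command(motion=[[44, 2, 1, 3, 0], [44, 2, 1, 6, 0], [44, 2, 1, 9, 0], [44, 2, 1, 11, 0], [44, 2, 1, 13, 0]])

```text
time: 18.25
position: [0.6103, 0.0992, 0.1472]
tool_rot: [3.142, 0.0, -0.001]
ft_force: [-0.3, 0.3, -1.0]
grip_width: 0.577
grip_force: 20.0
```

arm_command(motion=[[44, 0, 0, 1.5, 0], [44, 0, 0, 3, 0], [44, 0, 0, 4.5, 0], [44, 0, 0, 6, 0], [44, 0, 0, 7.5, 0]])

```text
time: 18.67
position: [0.6105, 0.0996, 0.1403]
tool_rot: [-3.141, -0.001, -0.001]
ft_force: [-0.0, -0.2, -0.6]
grip_width: 0.572
grip_force: 20.0
```

arm_command(motion=[[44, 0, 0, 1.5, 0], [44, 0, 0, 3, 0], [44, 0, 0, 4.5, 0], [44, 0, 0, 6, 0], [44, 0, 0, 7.5, 0]])

```text
time: 19.08
position: [0.6105, 0.0993, 0.1326]
tool_rot: [3.142, 0.0, 0.0]
ft_force: [-0.5, 1.3, 0.7]
grip_width: 0.569
grip_force: 20.0
```

```bash
python3 chk.py
```

```text
[0.61054526 0.09928552 0.1325528 ] [-0.51851012  1.2955447   0.68161539] 19.99991438817233
top panL 0 0.0 candle 0 0
top panR 444 0.1077 candle 264 (array([ 0.6043, -0.1617,  0.188 ]), ((0.6041036248207092, -0.16190412640571594), 0.024666329845786095))
wrist panL 3163 0.1157 candle 4108 (array([0.6142, 0.0991, 0.1954]), ((0.6109309792518616, 0.099378801882267), 0.025159094482660294))
wrist panR 0 0.0 candle 0 0
scene panL 202 0.1158 candle 103 (array([0.6182, 0.0968, 0.1957]), ((0.6106845140457153, 0.08888494223356247), 0.031068822368979454))
scene panR 263 0.1084 candle 200 (array([ 0.6081, -0.1642,  0.1881]), ((0.6052327156066895, -0.1619737297296524), 0.026524091139435768))
```

arm_command(motion=[[44, 0, 0, 1.5, 0], [44, 0, 0, 3, 0], [44, 0, 0, 3.7, 0], [44, 0, 0, 3.7, 0], [44, 0, 0, 3.7, 0]])

```text
time: 19.65
position: [0.6104, 0.0991, 0.1289]
tool_rot: [3.141, 0.0, -0.0]
ft_force: [-0.3, 0.5, 1.0]
grip_width: 0.573
grip_force: 20.0
```

arm_command(motion=[[52, 0, 0, 0, 0], [60, 0, 0, 0, 0], [70, 0, 0, 0, 0], [87, 0, 0, 0, 0], [87, 0, 0, 0, 0]])

```text
time: 20.07
position: [0.6104, 0.0992, 0.1289]
tool_rot: [3.141, 0.0, -0.0]
ft_force: [0.9, -0.1, 1.2]
grip_width: 0.812
grip_force: 0.0
```

arm_command(motion=[[87, 0, 0, 0, 0], [87, 0, 0, 0, 0], [87, 0, 0, 0, 0], [87, 0, 0, -5, 0], [87, 0, 0, -15, 0]])

```text
time: 20.48
position: [0.6095, 0.099, 0.1432]
tool_rot: [3.141, 0.0, -0.004]
ft_force: [-0.4, 0.6, -0.2]
grip_width: 0.996
grip_force: 0.0
```

arm_command(motion=[[87, 0, 0, -20, 0], [87, 0, 0, -45, 0], [87, 0, 0, -70, 0], [87, 0, 0, -95, 0], [87, 0, 0, -105, 0]])

```text
time: 20.9
position: [0.6121, 0.1, 0.254]
tool_rot: [-3.141, -0.001, -0.01]
ft_force: [0.5, 0.6, -0.1]
grip_width: 0.997
grip_force: 0.0
```

arm_command(motion=[[87, 0, 0, 0, 0], [87, 0, 0, 0, 0], [87, 0, 0, 0, 0], [87, 0, 0, 0, 0], [87, 0, 0, 0, 0]])

```text
time: 21.32
position: [0.6097, 0.0989, 0.2473]
tool_rot: [3.141, 0.0, -0.004]
ft_force: [0.0, 0.4, -0.4]
grip_width: 0.997
grip_force: 0.0
```

arm_command(motion=[[87, 0, 0, 0, 0], [87, 0, 0, 0, 0], [87, 0, 0, 0, 0], [87, 0, 0, 0, 0], [87, 0, 0, 0, 0]])

```text
time: 21.73
position: [0.6104, 0.0993, 0.2489]
tool_rot: [3.142, 0.0, -0.0]
ft_force: [0.1, -0.7, -1.0]
grip_width: 0.998
grip_force: 0.0
```

```bash
python3 chk.py
```

```text
[0.61042616 0.09926668 0.24888902] [ 0.07033095 -0.73828414 -0.95695944] 0.0
top panL 0 0.0 candle 0 0
top panR 443 0.0961 candle 262 (array([ 0.6035, -0.1612,  0.1767]), ((0.6034862399101257, -0.1613043248653412), 0.024601634591817856))
wrist panL 1810 0.1276 candle 2368 (array([0.6121, 0.0981, 0.2075]), ((0.6109308004379272, 0.09818004816770554), 0.025081532076001167))
wrist panR 1604 0.0967 candle 722 (array([ 0.6037, -0.1456,  0.1762]), ((0.6050300598144531, -0.15496495366096497), 0.023890599608421326))
scene panL 219 0.1278 candle 141 (array([0.6146, 0.0937, 0.2074]), ((0.6125330924987793, 0.09397837519645691), 0.025684619322419167))
scene panR 272 0.0965 candle 199 (array([ 0.6081, -0.1631,  0.1763]), ((0.606374979019165, -0.16283798217773438), 0.025420574471354485))
```

The beam settled with pan R (y=−0.16) on its low stop and pan L high, so the candle on pan R is the heavier. Both candles stand upright, and I'll fetch the one on pan R.

arm_command(motion=[[87, -1, 20, 0, 0], [87, -2, 55, 0, 0], [87, -3, 95, 0, 0], [87, -3, 135, 0, 0], [87, -4, 175, 0, 0]])

```text
time: 22.3
position: [0.6063, -0.0773, 0.2492]
tool_rot: [3.141, 0.002, 0.001]
ft_force: [0.7, -0.2, 0.8]
grip_width: 1.008
grip_force: 0.0
```

arm_command(motion=[[87, 0, 38, 0, 0], [87, 0, 65, 0, 0], [87, 0, 80, 0, 0], [87, -1, 85, 0, 0], [87, -1, 85, 0, 0]])

```text
time: 22.72
position: [0.6053, -0.161, 0.2487]
tool_rot: [-3.141, 0.002, 0.001]
ft_force: [-0.3, 1.0, 0.7]
grip_width: 1.001
grip_force: 0.0
```

arm_command(motion=[[87, 0, 0, 15, 0], [87, 0, 0, 45, 0], [87, 0, 0, 80, 0], [87, 0, 0, 105, 0], [87, 0, 0, 120, 0]])

```text
time: 23.13
position: [0.6041, -0.1562, 0.1258]
tool_rot: [-3.139, -0.008, 0.006]
ft_force: [-0.6, 0.3, -0.7]
grip_width: 1.002
grip_force: 0.0
```

arm_command(motion=[[87, 0, 0, 8, 0], [87, 0, 0, 12, 0], [87, 0, 0, 14, 0], [87, 0, 0, 14, 0], [87, 0, 0, 14, 0]])

```text
time: 23.55
position: [0.6065, -0.1604, 0.1164]
tool_rot: [3.141, 0.001, 0.003]
ft_force: [-0.2, -0.7, 0.3]
grip_width: 0.999
grip_force: 0.0
```

```bash
python3 chk.py|grep -E "^\[|panR"
```

```text
[ 0.60647434 -0.16038359  0.11635152] [-0.19004003 -0.6561118   0.26439285] 0.0
top panR 145 0.0959 candle 0 0
wrist panR 3689 0.0965 candle 3867 (array([ 0.6093, -0.1608,  0.1763]), ((0.6055698990821838, -0.16099002957344055), 0.025098994374275208))
scene panR 272 0.0965 candle 197 (array([ 0.6081, -0.1628,  0.1762]), ((0.6023569107055664, -0.15192370116710663), 0.035399749875068665))
```

arm_command(motion=[[44, 0, 0, 1, 0], [44, 0, 0, 1, 0], [44, 0, 0, 1, 0], [44, 0, 0, 1, 0], [44, 0, 0, 1, 0]], newtons=40)

```text
time: 24.12
position: [0.6055, -0.1608, 0.1139]
tool_rot: [3.142, 0.0, 0.0]
ft_force: [-0.8, -0.3, -0.1]
grip_width: 0.713
grip_force: 0.0
```

arm_command(motion=[[44, 0, 0, 0, 0], [44, 0, 0, 0, 0], [44, 0, 0, 0, 0], [44, 0, 0, 0, 0], [44, 0, 0, 0, 0]])

```text
time: 24.53
position: [0.6055, -0.1608, 0.1139]
tool_rot: [3.141, 0.0, 0.0]
ft_force: [-0.2, 0.5, 0.1]
grip_width: 0.565
grip_force: 40.0
```

arm_command(motion=[[44, 0, 0, -1, 0], [44, 0, 0, -3, 0], [44, 0, 0, -5, 0], [44, 0, 0, -7, 0], [44, 0, 0, -9, 0]])

```text
time: 24.95
position: [0.6054, -0.1609, 0.1232]
tool_rot: [3.141, 0.0, -0.0]
ft_force: [-0.7, -0.3, -0.4]
grip_width: 0.567
grip_force: 40.0
```

arm_command(motion=[[44, 0, 0, -2, 0], [44, 0, 0, -4, 0], [44, 0, 0, -6, 0], [44, 0, 0, -8, 0], [44, 0, 0, -10, 0]])

```text
time: 25.37
position: [0.6055, -0.1607, 0.1331]
tool_rot: [3.142, 0.0, -0.0]
ft_force: [-0.0, -1.1, -0.8]
grip_width: 0.567
grip_force: 40.0
```

arm_command(motion=[[44, 0, 0, -2, 0], [44, 0, 0, -4, 0], [44, 0, 0, -6, 0], [44, 0, 0, -8, 0], [44, 0, 0, -10, 0]])

```text
time: 25.78
position: [0.6055, -0.1605, 0.1431]
tool_rot: [-3.141, -0.001, 0.0]
ft_force: [-0.7, 1.4, -1.4]
grip_width: 0.562
grip_force: 40.0
```

arm_command(motion=[[44, 0, 0, -2, 0], [44, 0, 0, -4, 0], [44, 0, 0, -6, 0], [44, 0, 0, -10, 0], [44, 0, 0, -16, 0]])

```text
time: 26.2
position: [0.605, -0.1608, 0.1587]
tool_rot: [-3.141, -0.0, 0.002]
ft_force: [0.4, 0.3, -2.3]
grip_width: 0.567
grip_force: 40.0
```

arm_command(motion=[[44, 0, 0, -10, 0], [44, 0, 0, -30, 0], [44, 0, 0, -40, 0], [44, 0, 0, -45, 0], [44, 0, 0, -45, 0]])

```text
time: 26.62
position: [0.6065, -0.1609, 0.2059]
tool_rot: [3.141, 0.0, 0.005]
ft_force: [-0.1, 0.1, 0.0]
grip_width: 0.567
grip_force: 40.0
```

Run:
```python
from h import *
s=get_state();p=s["position"];print(s["time"],p,s["tool_rot"],s["ft_force"],s["grip_width"])
for n in("top","wrist","scene"):
    im,d,K,T=grab(n);W=cloud(d,K,T);cv2.imwrite(f"pics/{n}3.png",im[...,::-1])
    c=(im.min(-1)>70)&(np.hypot(W[...,0]-p[0],W[...,1]-p[1])<.035)&(W[...,2]>.15)&(W[...,2]<p[2]+.08)
    if c.sum()>50:
        P=W[c];print(n,"held z",np.percentile(P[:,2],[1,99]).round(4)); t=P[abs(P[:,2]-p[2]-.063)<.004]
        if len(t)>30: print(len(t),cv2.minEnclosingCircle(t[:,:2].astype(np.float32)))
    r=np.hypot(W[...,0]-.469,W[...,1]+.3185); m=(r>.026)&(r<.034)&(W[...,2]>.046)&(W[...,2]<.054)
    if m.sum()>20: print(n,"rim",m.sum(),W[m].mean(0).round(4),cv2.minEnclosingCircle(W[m][:,:2].astype(np.float32)))
    for nm,q in(("panL",(.609,.099)),("panR",(.6055,-.161))):
        r=np.hypot(W[...,0]-q[0],W[...,1]-q[1]); m=(r<.046)&(r>.032)&(W[...,2]>.085)&(W[...,2]<.14)
        if m.sum()>50: print(n,nm,np.median(W[m][:,2]).round(4))
```

```text
26.6167 [ 0.60651511 -0.16087121  0.20591627] [3.14053374e+00 2.92032263e-04 4.84879889e-03] [-0.09653683  0.09826464  0.0016122 ] 0.5668336926728124
top panL 0.0962
top panR 0.1269
wrist held z [0.1938 0.2683]
3914 ((0.6059587001800537, -0.1607915461063385), 0.025101715698838234)
wrist panL 0.0963
wrist panR 0.1277
scene held z [0.1892 0.2682]
147 ((0.6062098145484924, -0.16037611663341522), 0.027302896603941917)
scene rim 108 [ 0.473  -0.3208  0.049 ] ((0.4711924195289612, -0.3191995322704315), 0.032595161348581314)
scene panL 0.0967
scene panR 0.1275
```

arm_command(motion=[[44, -20, 16, 0, 0], [44, -50, 41, 0, 0], [44, -80, 65, 0, 0], [44, -110, 90, 0, 0], [44, -140, 114, 0, 0]])

```text
time: 27.18
position: [0.4633, -0.2756, 0.2028]
tool_rot: [-3.141, -0.0, 0.002]
ft_force: [-0.2, -0.8, -0.8]
grip_width: 0.567
grip_force: 40.0
```

arm_command(motion=[[44, -25, 20, 0, 0], [44, -44, 37, 0, 0], [44, -53, 43, 0, 0], [44, -55, 44, 0, 0], [44, -55, 44, 0, 0]])

```text
time: 27.6
position: [0.4105, -0.3183, 0.2035]
tool_rot: [-3.141, 0.001, 0.0]
ft_force: [0.7, 0.9, -0.5]
grip_width: 0.565
grip_force: 40.0
```

Run:
```python
from h import *
s=get_state();p=s["position"];print(s["time"],p)
im,d,K,T=grab("wrist");W=cloud(d,K,T);cv2.imwrite("pics/w4.png",im[...,::-1])
r=np.hypot(W[...,0]-.4705,W[...,1]+.3185); m=(r>.024)&(r<.036)&(W[...,2]>.0475)&(W[...,2]<.053)&(np.ptp(im.astype(int),axis=-1)<25)
P=W[m];print(m.sum(),P.mean(0).round(4),cv2.minEnclosingCircle(P[:,:2].astype(np.float32)))
from scipy.optimize import least_squares
f=least_squares(lambda q:np.hypot(P[:,0]-q[0],P[:,1]-q[1])-q[2],[.47,-.319,.03],loss="soft_l1",f_scale=.002);print(f.x)
m=(r<.02)&(W[...,2]>0)&(W[...,2]<.045);print("pad",m.sum(),np.percentile(W[m][:,2],[5,50,95]) if m.any() else 0)
t=(im.min(-1)>70)&(np.hypot(W[...,0]-p[0],W[...,1]-p[1])<.035)&(abs(W[...,2]-p[2]-.063)<.004);print("held",cv2.minEnclosingCircle(W[t][:,:2].astype(np.float32)))
```

```text
27.6 [ 0.41054514 -0.3182541   0.20348442]
597 [ 0.4717 -0.3182  0.0499] ((0.47049814462661743, -0.3180106282234192), 0.03192032501101494)
[ 0.47073561 -0.3179772   0.02940591]
pad 811 [0.02965107 0.03100604 0.03232114]
held ((0.410672128200531, -0.3185252845287323), 0.025012509897351265)
```

View pics/w4.png

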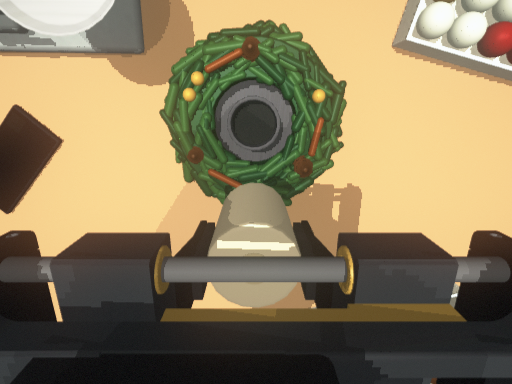

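The wrist view shows the cup mouth at (254,123), i.e. (0.4706, −0.318), with the candle held upright. I'll move above it and go down.

arm_command(motion=[[44, 15, -0.5, 0, 0], [44, 40, -0.5, 0, 0], [44, 55, -0.5, 10, 0], [44, 60, -0.5, 30, 0], [44, 60, -0.5, 55, 0]])

```text
time: 28.07
position: [0.4757, -0.3156, 0.1497]
tool_rot: [3.141, 0.01, 0.008]
ft_force: [1.0, 0.1, -1.3]
grip_width: 0.571
grip_force: 40.0
```

arm_command(motion=[[44, 0, 0, 25, 0], [44, 0, 0, 45, 0], [44, 0, 0, 60, 0], [44, 0, 0, 65, 0], [44, 0, 0, 65, 0]])

```text
time: 28.48
position: [0.471, -0.3158, 0.0823]
tool_rot: [-3.139, -0.005, 0.003]
ft_force: [0.1, 0.1, -0.4]
grip_width: 0.563
grip_force: 40.0
```

arm_command(motion=[[44, 0, 0, 0, 0], [44, 0, 0, 0, 0], [44, 0, 0, 0, 0]])

```text
time: 28.73
position: [0.4717, -0.3186, 0.0854]
tool_rot: [3.14, 0.001, 0.003]
ft_force: [-1.3, -0.5, -0.8]
grip_width: 0.563
grip_force: 40.0
```

Run:
```python
from h import *
s=get_state();p=s["position"];print(s["time"],p,s["tool_rot"],s["ft_force"])
im,d,K,T=grab("wrist");W=cloud(d,K,T)
t=(im.min(-1)>70)&(np.hypot(W[...,0]-p[0],W[...,1]-p[1])<.035)&(abs(W[...,2]-p[2]-.063)<.004);print("held",cv2.minEnclosingCircle(W[t][:,:2].astype(np.float32)))
```

```text
28.7333 [ 0.47170335 -0.31856146  0.08538722] [3.14012208e+00 1.06925441e-03 3.25104464e-03] [-1.27791088 -0.4595388  -0.76418188]
held ((0.4717233180999756, -0.3184977173805237), 0.02506992779672146)
```

arm_command(motion=[[44, -0.5, 0, 3, 0], [44, -0.5, 0, 6, 0], [44, -0.5, 0, 9, 0], [44, -0.5, 0, 12, 0], [44, -0.5, 0, 15, 0]])

```text
time: 29.2
position: [0.4698, -0.3183, 0.0685]
tool_rot: [-3.141, -0.0, 0.0]
ft_force: [0.6, 0.2, -1.9]
grip_width: 0.569
grip_force: 40.0
```

arm_command(motion=[[44, 0, 0, 3, 0], [44, 0, 0, 6, 0], [44, 0, 0, 9, 0], [44, 0, 0, 11, 0], [44, 0, 0, 13, 0]])

```text
time: 29.62
position: [0.47, -0.3182, 0.0556]
tool_rot: [-3.142, -0.0, 0.0]
ft_force: [0.1, -0.5, -0.8]
grip_width: 0.567
grip_force: 40.0
```

Candle bottom is at about 0.038 inside the cup with no side force. I'll creep down to feel the pad.

arm_command(motion=[[44, 0, 0, 1, 0], [44, 0, 0, 2, 0], [44, 0, 0, 3, 0], [44, 0, 0, 4, 0], [44, 0, 0, 4, 0]])

```text
time: 30.03
position: [0.4699, -0.3183, 0.0518]
tool_rot: [3.142, 0.0, -0.0]
ft_force: [-0.6, -0.8, -1.4]
grip_width: 0.562
grip_force: 40.0
```

arm_command(motion=[[44, 0, 0, 0.5, 0], [44, 0, 0, 1, 0], [44, 0, 0, 1.5, 0], [44, 0, 0, 1.5, 0]])

```text
time: 30.37
position: [0.47, -0.3183, 0.0504]
tool_rot: [3.142, 0.0, -0.0]
ft_force: [0.1, -0.8, -1.3]
grip_width: 0.565
grip_force: 40.0
```

arm_command(motion=[[44, 0, 0, 0.5, 0], [44, 0, 0, 1, 0], [44, 0, 0, 1, 0]])

```text
time: 30.62
position: [0.47, -0.3183, 0.0494]
tool_rot: [3.142, 0.0, -0.0]
ft_force: [-0.3, 0.6, -1.2]
grip_width: 0.565
grip_force: 40.0
```

arm_command(motion=[[44, 0, 0, 0.5, 0], [44, 0, 0, 1, 0], [44, 0, 0, 1, 0]])

```text
time: 30.87
position: [0.47, -0.3183, 0.0484]
tool_rot: [3.142, 0.0, -0.0]
ft_force: [-0.8, 0.2, -0.6]
grip_width: 0.567
grip_force: 40.0
```

arm_command(motion=[[44, 0, 0, 0.5, 0], [44, 0, 0, 1, 0], [44, 0, 0, 1, 0]])

```text
time: 31.12
position: [0.4701, -0.3184, 0.0479]
tool_rot: [3.141, 0.0, 0.0]
ft_force: [-0.7, 1.2, 2.8]
grip_width: 0.565
grip_force: 40.0
```

Contact, with the pad at about 0.031 as seen. I'll build up the force.

arm_command(motion=[[44, 0, 0, 0.5, 0], [44, 0, 0, 1, 0], [44, 0, 0, 1, 0]])

```text
time: 31.37
position: [0.4703, -0.3183, 0.0474]
tool_rot: [3.141, 0.001, 0.0]
ft_force: [-1.9, 1.9, 6.6]
grip_width: 0.566
grip_force: 40.0
```

arm_command(motion=[[44, 0, 0, 0.5, 0], [44, 0, 0, 0.8, 0], [44, 0, 0, 0.8, 0]])

```text
time: 31.62
position: [0.4703, -0.3184, 0.047]
tool_rot: [3.141, 0.0, 0.0]
ft_force: [-3.0, 1.4, 10.1]
grip_width: 0.565
grip_force: 40.0
```

arm_command(motion=[[44, 0, 0, 0.4, 0], [44, 0, 0, 0.4, 0], [44, 0, 0, 0.4, 0], [44, 0, 0, 0.4, 0], [44, 0, 0, 0.4, 0]])

```text
time: 32.03
position: [0.4704, -0.3184, 0.0469]
tool_rot: [3.141, 0.0, 0.0]
ft_force: [-3.3, 1.2, 10.2]
grip_width: 0.567
grip_force: 40.0
```

arm_command(motion=[[44, 0, 0, 0, 0], [44, 0, 0, 0, 0], [44, 0, 0, 0, 0], [44, 0, 0, 0, 0], [44, 0, 0, 0, 0]])

```text
time: 32.45
position: [0.4703, -0.3184, 0.0469]
tool_rot: [3.141, 0.0, 0.0]
ft_force: [-2.7, 1.9, 10.6]
grip_width: 0.567
grip_force: 40.0
```

arm_command(motion=[[44, 0, 0, 0, 0], [44, 0, 0, 0, 0], [44, 0, 0, 0, 0], [44, 0, 0, 0, 0], [44, 0, 0, 0, 0]])

```text
time: 32.87
position: [0.4703, -0.3184, 0.0469]
tool_rot: [3.141, 0.0, 0.0]
ft_force: [-3.3, 1.7, 10.6]
grip_width: 0.565
grip_force: 40.0
```

arm_command(motion=[[44, 0, 0, 0, 0], [44, 0, 0, 0, 0], [44, 0, 0, 0, 0], [44, 0, 0, 0, 0], [44, 0, 0, 0, 0]])

```text
time: 33.28
position: [0.4703, -0.3184, 0.0469]
tool_rot: [3.141, 0.0, 0.0]
ft_force: [-3.6, 1.8, 10.4]
grip_width: 0.567
grip_force: 40.0
```

arm_command(motion=[[44, 0, 0, 0.5, 0], [44, 0, 0, 0.5, 0], [44, 0, 0, 0.5, 0], [44, 0, 0, 0.5, 0], [44, 0, 0, 0.5, 0]])

```text
time: 33.7
position: [0.4704, -0.3184, 0.0467]
tool_rot: [3.141, 0.0, 0.0]
ft_force: [-4.0, 2.3, 12.2]
grip_width: 0.566
grip_force: 40.0
```

arm_command(motion=[[44, 0, 0, 0, 0], [44, 0, 0, 0, 0], [44, 0, 0, 0, 0], [44, 0, 0, 0, 0], [44, 0, 0, 0, 0]])

```text
time: 34.12
position: [0.4704, -0.3184, 0.0467]
tool_rot: [3.141, 0.0, 0.0]
ft_force: [-3.2, 3.6, 11.6]
grip_width: 0.566
grip_force: 40.0
```

arm_command(motion=[[44, 0, 0, 0, 0], [44, 0, 0, 0, 0], [44, 0, 0, 0, 0], [44, 0, 0, 0, 0], [44, 0, 0, 0, 0]])

```text
time: 34.53
position: [0.4704, -0.3184, 0.0466]
tool_rot: [3.141, 0.0, 0.0]
ft_force: [-4.1, 2.5, 12.5]
grip_width: 0.565
grip_force: 40.0
```

arm_command(motion=[[44, 0, 0, 0, 0], [44, 0, 0, 0, 0], [44, 0, 0, 0, 0], [44, 0, 0, 0, 0], [44, 0, 0, 0, 0]])

```text
time: 34.95
position: [0.4704, -0.3184, 0.0466]
tool_rot: [3.141, 0.0, 0.0]
ft_force: [-3.0, 2.5, 12.6]
grip_width: 0.566
grip_force: 40.0
```

Held over a second at about 12–13 N. I'll ease off, open, and rise.

arm_command(motion=[[44, 0, 0, -1, 0], [44, 0, 0, -2, 0], [44, 0, 0, -2.5, 0], [54, 0, 0, -2.5, 0], [60, 0, 0, -2.5, 0]])

```text
time: 35.37
position: [0.4701, -0.3185, 0.047]
tool_rot: [3.141, 0.0, 0.001]
ft_force: [-0.3, -0.0, -0.1]
grip_width: 0.632
grip_force: 0.0
```

arm_command(motion=[[68, 0, 0, 0, 0], [68, 0, 0, 0, 0], [68, 0, 0, 0, 0], [68, 0, 0, 0, 0], [68, 0, 0, -2, 0]])

```text
time: 35.78
position: [0.4697, -0.3181, 0.0488]
tool_rot: [-3.141, -0.0, 0.001]
ft_force: [-0.3, 0.5, 0.5]
grip_width: 0.775
grip_force: 0.0
```

arm_command(motion=[[68, 0, 0, -8, 0], [68, 0, 0, -20, 0], [68, 0, 0, -40, 0], [68, 0, 0, -65, 0], [68, 0, 0, -95, 0]])

```text
time: 36.2
position: [0.4694, -0.3178, 0.1454]
tool_rot: [-3.141, -0.001, 0.002]
ft_force: [0.7, -0.3, 0.7]
grip_width: 0.78
grip_force: 0.0
```

arm_command(motion=[[68, -10, 0, -30, 0], [68, -25, 0, -50, 0], [68, -40, 0, -60, 0], [68, -45, 0, -60, 0], [68, -45, 0, -60, 0]])

```text
time: 36.62
position: [0.4244, -0.3191, 0.2057]
tool_rot: [3.139, -0.002, 0.002]
ft_force: [-0.2, 0.8, 0.5]
grip_width: 0.782
grip_force: 0.0
```

Run:
```python
from h import *
s=get_state();p=s["position"];print(s["time"],p,s["grip_force"],s["ft_force"])
for n in("top","wrist","scene"):
    im,d,K,T=grab(n);W=cloud(d,K,T);cv2.imwrite(f"pics/{n}5.png",im[...,::-1])
    for nm,c,z in(("cup",(.4706,-.318),.111),("panL",(.610,.099),.176)):
        t=(np.hypot(W[...,0]-c[0],W[...,1]-c[1])<.04)&(abs(W[...,2]-z)<.006)
        if t.sum()>30: print(n,nm,t.sum(),np.median(W[t][:,2]),cv2.minEnclosingCircle(W[t][:,:2].astype(np.float32)))
```

```text
36.6167 [ 0.42444169 -0.31908769  0.20567954] 0.0 [-0.18824222  0.76759881  0.50947368]
top cup 266 0.11016730750687531 ((0.4683034420013428, -0.31822967529296875), 0.025173960253596306)
top panL 343 0.1756478784253077 ((0.6093122959136963, 0.09702692180871964), 0.024955864995718002)
wrist cup 1894 0.11083014437526376 ((0.4700232744216919, -0.31827273964881897), 0.024936843663454056)
scene cup 210 0.11045691859502893 ((0.471078097820282, -0.3194124400615692), 0.02619379572570324)
scene panL 159 0.17635173257258974 ((0.6131712198257446, 0.09524136036634445), 0.02564181387424469)
```

View pics/scene5.png

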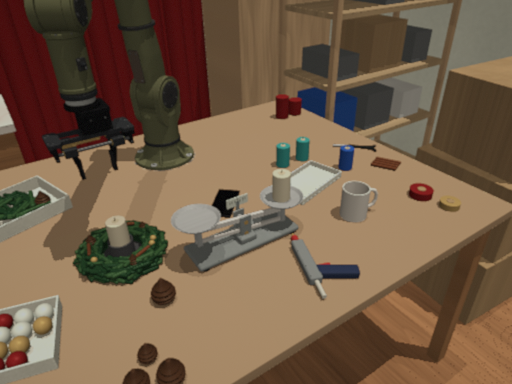

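The scene shows the heavier candle upright in the wreath cup at (118,233) and the lighter one standing on its pan at (282,187). The gripper is clear and nothing else has moved.

```bash
python3 -c "from bench import close_job; print(close_job())"
```

```text
the job is handed in; nothing more can be done
None
```

I weighed both candles together, seated the heavier one upright in the wreath cup, pressing it down at about 12–13 N for over a second, and left the lighter one standing on its pan; my first grasp closed on a candle's top edge and slipped, leaving it standing, and the job was handed in at about 37 s.

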